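# Take down the keyhole-hung board and stand it in the counter holder

### The arm

A 6-joint arm with a two-finger parallel gripper is mounted at the origin on a cart in front of the work surface, level with it; the furniture and walls round the work are solid. World frame = base frame: x ahead of the robot, y to its left, z up, the work surface at z = 0. Lengths are in m, angles in rad, forces in N, time in s.
With the tool pointing down it reaches from about 0.425 to 0.95 m from the base axis. Payload 3.5 kg.
Tool frame: the origin (TCP) lies on the centre line of the jaws, within the pads' length; the fingertips stand 17 mm ahead of it and the grasp point (between the pads) lies 2 mm behind it; z points along the fingers, y is the line along which they close (so a half turn about z gives the same grasp; the last joint's range is limited). The gripper opens to 85 mm and grips with 20 to 120 N. Pads are 22 mm wide; open, the fingers measure 114 mm over their backs; the gripper's body (76 mm by 85 mm) begins 54 mm behind the grasp point. The pads swing forward as they close: fully open they stand 13 mm farther back than shut.
Start: joints at [-1.296, 0.286, 1.577, -0, 1.279, -0.15], TCP at [0.278, -0.615, 0.248] pointing down, gripper open.
Joint ranges: [-2.77, 2.77], [-0.9, 2.22], [0.21, 2.48], [-1.53, 4.67], [0.24, 2.81], [-2.84, 2.84]. Speed limits (rad/s): [2.79, 2.79, 3.14, 3.14, 3.14, 3.14].

### API

Orientations are given as a unit quaternion [x, y, z, w].
In Python, from plant import ctrl gives the robot as it stands. The module is installed in compiled form; this text tells all that it offers.
- The arm moves only by the tool drive_tool, never from a script. Its argument "moves" is a list of rows, each a list of 3 entries, a list of its own where there are three numbers: the turn, a rotation vector about the tool's x, y, z in rad, then the shift along the tool's x, y, z in m, then the finger opening in m, from 0 to 0.0854. A call has 1 to 5 rows; each row shifts and turns the commanded pose from where the row before left it, along the tool's axes as they then stand; what a row does not reach is not made up. A row lasts 1/8 s, in which the tool goes at most 62.5 mm and 10.7 degrees, less where a joint would pass 70% of its speed; a pose out of reach is approached as far as the arm can. A call with a gripper value outside its range is refused whole. The fingers move at their own pace and stop on an object; "grip_force" is the grip in N (left out, the last holds). Time passes only in rows, so rows that do not move let the fingers close. It gives the time, the measured TCP pose, the force, the opening and the grip force at its end, in the units of the state.
- ctrl.get_state(): the state, without advancing time (a new reading comes with each control period).
- ctrl.read_camera(name): name is "side" or "top" or "wrist"; returns a dict with "image" (384x512x3 uint8, red, green, blue), "fx", "fy", "cx", "cy" (pixels), "dist" ([k1, k2, p1, p2, k3] as OpenCV has them; the pictures are not rectified), "R" (3x3) and "t" (3): a world point X has camera coordinates R X + t. Camera axes: x right, y down, z forward; pixel columns grow to the right and rows downward; lengths in m; the calibration is good to about 2 mm. A picture is of the moment at which its call begins. There is no depth.
- ctrl.sign_off(): hands the job in; it is judged then, once.
The state is a dict: "time": time; "qpos": joint angles; "dq": joint speeds; "joint_efforts": joint torques, N m; "eef_pos": TCP position; "tcp_rot": TCP orientation; "contact_force": force on the tool from outside, world axes, zero at the start; "wrist_torque": the same for the moment, N m; "opening": opening from 0.0 (shut) to 1.0 (fully open); "finger_force": force on a finger pad.
Only numpy, scipy, OpenCV 4.12 (cv2) and the standard library are available. Lean on these libraries where they do the work, as an engineer would, in place of code of your own. Each camera call takes 0.05 s, during which the arm holds its last target. There are 200 camera calls.

### The job

Take the small wooden board down from the two screws it hangs on: lift it, shift it sideways until the screw heads stand in the big openings of its keyholes, and pull it off towards you without forcing it against the screws. Then stand it upright in the groove of the wooden counter holder, its foot down on the groove's floor and about centred along it, setting it in rather than dropping it; leave the other things on the worktop where they are.

Things in the scene. Friction and masses are not known exactly. Their poses are not given: they have to be found in the camera images.
- board: the board (about 0.22 kg): light wood plate with a bare steel strip, 144 mm wide (its y), 8 mm thick (its x), 115 mm high (its z), a dark grip block 24 x 24 mm, 37 mm tall, centred on its top edge (z 113 to 150 mm). Origin: middle of its lower edge; x points away from the robot when hung, y to the left. Two equal L-shaped keyholes go through it, 82 mm apart along y; it hangs on both
- keyhole_seat (a point): in the left (+y) keyhole, where the screw shank sits when hung: top end of an upright slot 12 mm wide, at board y 58, z 86.5 mm. The slot runs down from here; at its lower end a channel 12 mm high, centred at z = 65 mm, leads to -y into the big opening. The right keyhole is the same, 82 mm to the right; axes as the board's
- keyhole_opening (a point): centre of the left keyhole's big opening, 28 x 28 mm, at board y 32, z 65 mm: 26 mm to the right of and 21.5 mm below keyhole_seat. So the board comes free when raised 21.5 mm (3 mm either way is free), moved 26 mm to its own +y, the robot's left (4 mm either way), then pulled to its -x by over 20 mm; axes as the board's
- board_grip (a point): centre of the board's grip block, 132 mm above its lower edge; axes as the board's
- board_foot (a point): middle of the board's lower edge; axes as the board's
- hanger: the hanger: fixed dark-wood panel 150 mm wide, 12 mm thick, top 140 mm above the worktop, on a foot 160 x 36 mm. Origin: on the worktop under the middle of the panel's front face; x points out of its back, away from the robot, y to the left along the panel. Two screws stand out of the front face at y -41 and +41 mm, 125 mm up. The board hangs parallel to the panel, its middle at about x -6.5, y -17 mm
- screw (a point): middle of the left (+y) screw's shank, 6.5 mm in front of the panel, 125 mm above the worktop. Each brass screw: shank 6 mm thick and 13 mm long, then a head 20 mm across and 4 mm thick (17 mm in all); axes as the hanger's
- holder: the counter holder: fixed dark-wood block 160 mm long (its y), 48 mm deep (its x), 43 mm tall, with a straight groove along y in the middle, open at both ends. Origin: centre of its underside on the worktop. It stands left or right of the robot, the hanger on the other side. Behind both, upright across the worktop at x = 0.526 m, stands a clear glass screen 0.555 m high (left of y = -0.38 m): keep arm and gripper off it
- groove (a point): centre of the groove's floor, 12 mm above the worktop; the groove is 12 mm wide and 31 mm deep with rounded lips that widen it to 26 mm at the top; axes as the holder's
- sugar_shaker: white sugar shaker, 67 mm wide, 114 mm tall, standing between hanger and holder; origin under its centre
- ramekin: cream-white ramekin, 82 mm wide, 48 mm tall, standing between hanger and holder; origin under its centre
- order_pad: order pad lying flat at the far left of the worktop strip, 130 x 85 x 16 mm; origin under its centre
- tape_roll: roll of bag tape lying flat at the far left, 76 mm wide, 18 mm tall; origin under its centre
- tongs_0: pastry tongs lying flat at the far right, 249 mm long, 24 mm tall; origin under their centre
- choc_muffin_6: chocolate muffin at the far right, 93 mm wide, 100 mm tall; origin under its centre

How it is judged:
By the outcome, as a careful person would: the job done as asked, in the order asked, and still so for the second after the job is handed in, with the robot touching nothing.
It also fails if it takes over 58 s, if anything falls off the work surface, if the arm or the gripper's body presses on something with over 40 N, if the wrist force passes 120 N, or if a joint passes its speed limit or range.

## Working session

There is one attempt and no reset: what is moved stays moved. The work goes in short steps, Python scripts to look and compute and a tool call to move; the robot and the scene stay as the last step left them, time stands still between calls to the robot, and variables do not carry over. Pictures are saved under pics/ and viewed, at most 10 in all, crops included, and the job is handed in when it is done.

Besides the shell and the picture viewer there is one more tool, called after "Emit:" as name(argument=value, ...), one argument or row to a line, values as JSON. drive_tool: Moves the arm, as the interface text tells. Its arguments: {"type":"object","properties":{"moves":{"type":"array","items":{"type":"array"}},"grip_force":{"type":"number"}},"required":["moves"]}

```bash
mkdir -p pics; cat > h.py <<'E'
import numpy as np, cv2
from plant import ctrl
def grab(n):
    c=ctrl.read_camera(n); np.savez(''+n+'.npz',**{k:np.array(v) for k,v in c.items()}); return c
def load(n): return dict(np.load(''+n+'.npz'))
def ray(c,px):
    K=np.array([[c['fx'],0,c['cx']],[0,c['fy'],c['cy']],[0,0,1.]])
    p=cv2.undistortPoints(np.array(px,float).reshape(-1,1,2),K,np.array(c['dist'],float)).reshape(-1,2)
    R=np.array(c['R']);t=np.array(c['t'])
    d=np.c_[p,np.ones(len(p))]@R; return -R.T@t,d
def plane(c,px,z):
    o,d=ray(c,px); return o+d*((z-o[2])/d[:,2])[:,None]
def tri(c1,p1,c2,p2):
    o1,d1=ray(c1,[p1]);o2,d2=ray(c2,[p2])
    A=np.c_[d1[0],-d2[0]];s=np.linalg.lstsq(A,o2-o1,rcond=None)[0]
    a=o1+d1[0]*s[0];b=o2+d2[0]*s[1];return (a+b)/2,np.linalg.norm(a-b)
E
python3 - <<'E'
from h import *
s=ctrl.get_state();print({k:np.round(v,3) for k,v in s.items()})
ims=[]
for n in ['side','top','wrist']:
    c=grab(n);cv2.imwrite(f'pics/{n}0.png',cv2.resize(c['image'][:,:,::-1],(800,600),interpolation=cv2.INTER_CUBIC))
    R=np.array(c['R']);print(n,np.round(-R.T@c['t'],3),np.round(R[2],2),round(float(c['fx'])))
E
```

```text
{'time': np.float64(0.0), 'qpos': array([-1.296,  0.287,  1.578, -0.   ,  1.279, -0.15 ]), 'dq': array([ 0.002, -0.001, -0.   ,  0.001, -0.   ,  0.001]), 'joint_efforts': array([-1.0000e-03, -4.0599e+01, -2.9263e+01, -0.0000e+00,  6.0000e-03,
        0.0000e+00]), 'eef_pos': array([ 0.278, -0.614,  0.247]), 'tcp_rot': array([ 0.978,  0.211, -0.   , -0.001]), 'contact_force': array([-0.868, -0.531, -0.931]), 'wrist_torque': array([0.018, 0.039, 0.012]), 'finger_force': np.float64(0.0), 'opening': np.float64(1.003)}
side [ 0.23  -1.396  0.736] [ 0.15  0.91 -0.38] 350
top [-0.434  0.134  1.831] [ 0.47 -0.04 -0.88] 418
wrist [ 0.347 -0.583  0.374] [-0.27 -0.12 -0.95] 265
```

View pics/side0.png

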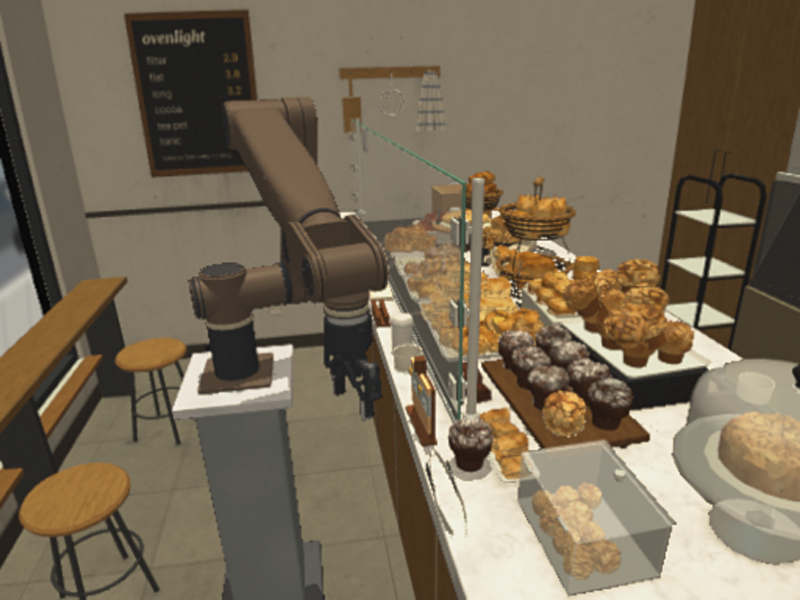

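View pics/top0.png

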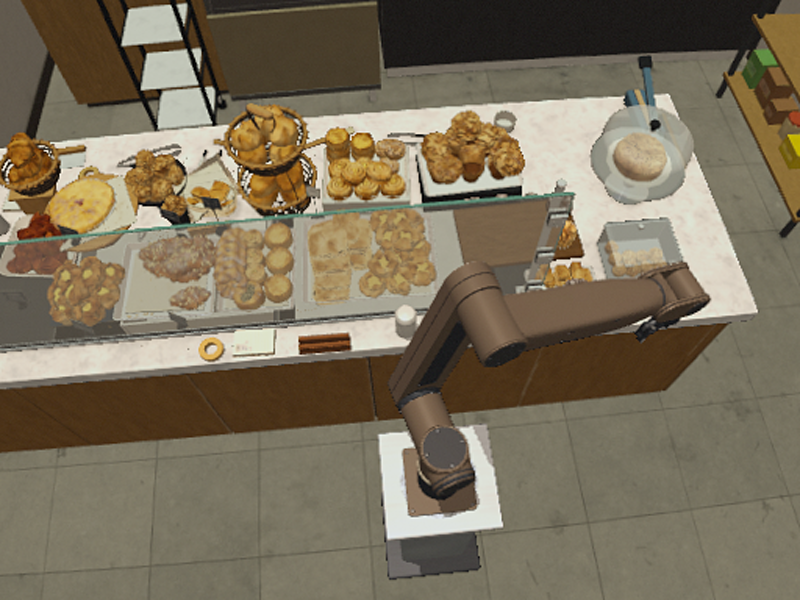

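The side view shows the hanger with its board at about (425,400), with the muffin and tongs to the right of it. The top view shows the holder at (325,344), the shaker at (405,320), and the pad and tape further left. The arm hides the hanger in the top view.

```bash
python3 - <<'E'
from h import *
c=load('side')['image'][:,:,::-1]
a=cv2.resize(c[215:315,225:325],(600,600),interpolation=cv2.INTER_CUBIC)
cv2.imwrite('pics/sidecrop.png',a)
t=load('top')
hsv=cv2.cvtColor(t['image'],cv2.COLOR_RGB2HSV)
# holder corners in top: print world pos of rough pixels
for p in [(191,215),(224,214),(191,226),(224,225)]: print(p,np.round(plane(t,[p],0.043)[0],3))
print('shaker',np.round(plane(t,[(259,212)],0.0)[0],3))
E
```

```text
(191, 215) [0.464 0.373 0.043]
(224, 214) [0.454 0.216 0.043]
(191, 226) [0.407 0.375 0.043]
(224, 225) [0.396 0.22  0.043]
shaker [0.469 0.047 0.   ]
```

View pics/sidecrop.png

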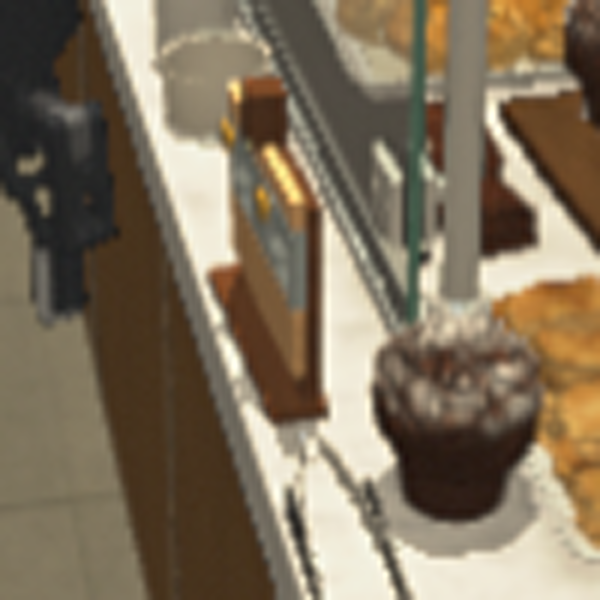

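View pics/wrist0.png

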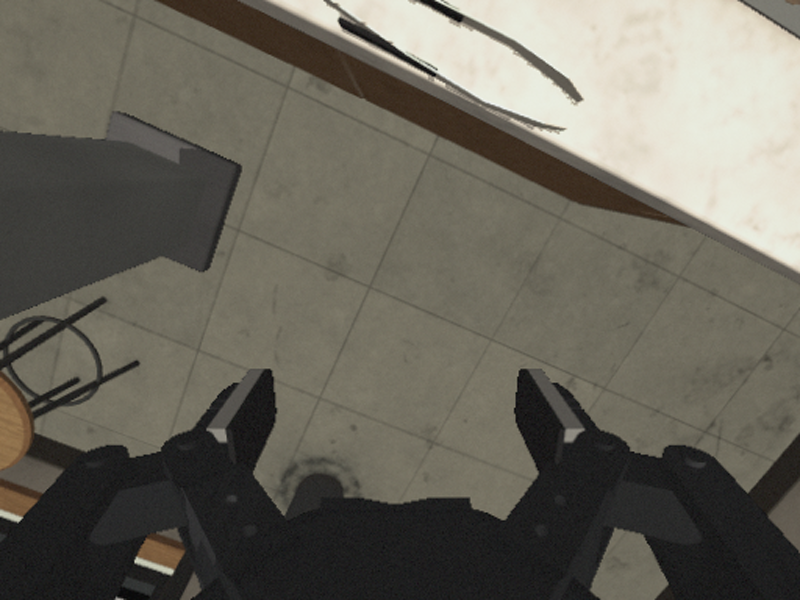

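The crop shows the board on the hanger's front face: grip block at about (264,110), foot front corners at (271,421) and (212,272). The wrist view shows only floor and tongs. I'll get a rough hanger pose, then look from close by.

```bash
python3 - <<'E'
from h import *
s=load('side')
f=lambda p:(p[0]/6+225-.4,p[1]/6+215-.4)
for n,p,z in [('ftR',(271,421),0),('ftL',(212,272),0),('ftbackR',(325,412),0.0),('gripTop',(258,80),.1885),('brdTopR',(300,203),.1535),('brdTopL',(262,145),.1535),('panTopR',(318,208),.14)]:
    print(n,np.round(plane(s,[f(p)],z)[0],3))
E
```

```text
ftR [ 0.436 -0.422  0.   ]
ftL [ 0.432 -0.261  0.   ]
ftbackR [ 0.468 -0.421  0.   ]
gripTop [ 0.442 -0.362  0.188]
brdTopR [ 0.448 -0.441  0.153]
brdTopL [ 0.442 -0.375  0.153]
panTopR [ 0.462 -0.426  0.14 ]
```

Emit:
drive_tool(
  moves=[
    [[0,0,0],[0.0432,-0.0362,-0.0166],0.0854],
    [[0,0,0],[0.0432,-0.0362,-0.0166],0.0854],
    [[0,0,0],[0.0432,-0.0362,-0.0166],0.0854],
    [[0,0,0],[0.0432,-0.0362,-0.0166],0.0854],
    [[0,0,0],[0.0432,-0.0362,-0.0166],0.0854],
  ],
)

```text
time: 0.78
eef_pos: [0.4008, -0.3592, 0.3315]
tcp_rot: [0.978, 0.211, 0.0, -0.0]
contact_force: [0.6, -0.5, 0.5]
opening: 1.003
finger_force: 0.0
```

Emit:
drive_tool(
  moves=[
    [[0,0,-0.18],[0,0,0],0.0854],
    [[0,0,-0.18],[0,0,0],0.0854],
    [[0,0,-0.18],[0,0,0],0.0854],
    [[0,0,-0.18],[0,0,0],0.0854],
    [[0,0,-0.18],[0,0,0],0.0854],
  ],
)

```text
time: 1.4
eef_pos: [0.4003, -0.3608, 0.3309]
tcp_rot: [0.787, 0.617, 0.0, -0.0]
contact_force: [-0.3, -0.5, -0.3]
opening: 0.994
finger_force: 0.0
```

Emit:
drive_tool(
  moves=[
    [[0,0,-0.18],[0,0,0],0.0854],
    [[0,0,-0.18],[0,0,0],0.0854],
    [[0,0,-0.18],[0,0,0],0.0854],
    [[0,0,-0.18],[0,0,0],0.0854],
    [[0,0,-0.18],[0,0,0],0.0854],
  ],
)

```text
time: 2.02
eef_pos: [0.4003, -0.3609, 0.3309]
tcp_rot: [0.44, 0.898, 0.0, -0.0]
contact_force: [-0.1, -1.2, 0.4]
opening: 1.001
finger_force: 0.0
```

Emit:
drive_tool(
  moves=[
    [[0,0,-0.18],[0,0,0],0.0854],
    [[0,0,-0.18],[0,0,0],0.0854],
    [[0,0,-0.18],[0,0,0],0.0854],
    [[0,0,-0.18],[0,0,0],0.0854],
    [[0,0,-0.18],[0,0,0],0.0854],
  ],
)

```text
time: 2.65
eef_pos: [0.4003, -0.3609, 0.3309]
tcp_rot: [0.005, 1.0, 0.0, -0.0]
contact_force: [-0.5, -1.1, -1.0]
opening: 0.999
finger_force: 0.0
```

```bash
python3 - <<'E'
from h import *
c=grab('wrist');cv2.imwrite('pics/wrist1.png',cv2.resize(c['image'][:,:,::-1],(800,600),interpolation=cv2.INTER_CUBIC))
t=grab('top')
s=ctrl.get_state();print(s['time'],s['eef_pos'],s['tcp_rot'],s['qpos'])
E
```

```text
2.75 [ 0.40031029 -0.36087229  0.33091143] [ 8.45939638e-03  9.99964152e-01  2.90519996e-04 -2.22867639e-04] [-9.21957750e-01 -6.95149829e-02  1.81362716e+00  2.17161779e-06
  1.39821279e+00 -2.47583545e+00]
```

View pics/wrist1.png

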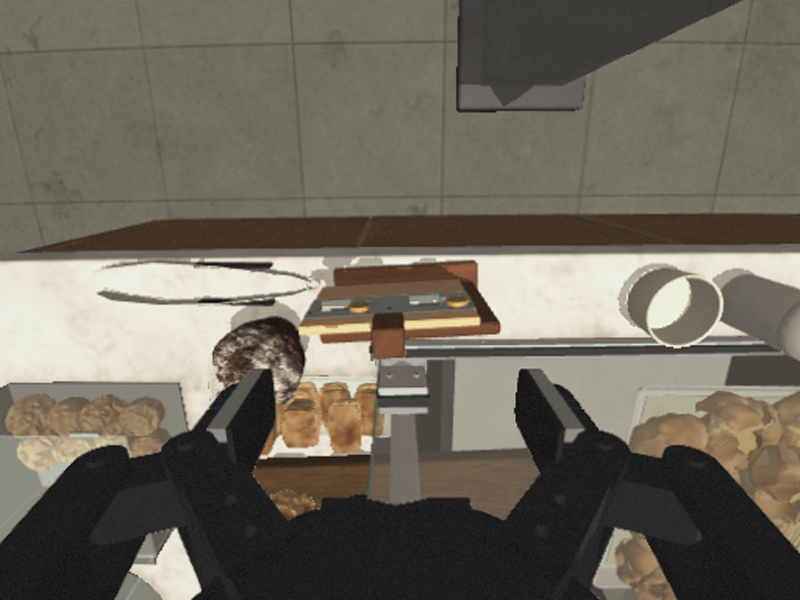

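The wrist view shows the board from above: its light top edge runs (300,330)–(480,321), the grip block is at (374–404, 314–357), and brass heads at (360,308) and (457,301). I'll zoom in for exact pixels.

```bash
python3 - <<'E'
from h import *
c=load('wrist')['image'][:,:,::-1]
a=cv2.resize(c[162:234,186:326],None,fx=5.7,fy=5.7,interpolation=cv2.INTER_CUBIC)
cv2.imwrite('pics/w1crop.png',a)
E
```

```text
(no output)
```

View pics/w1crop.png

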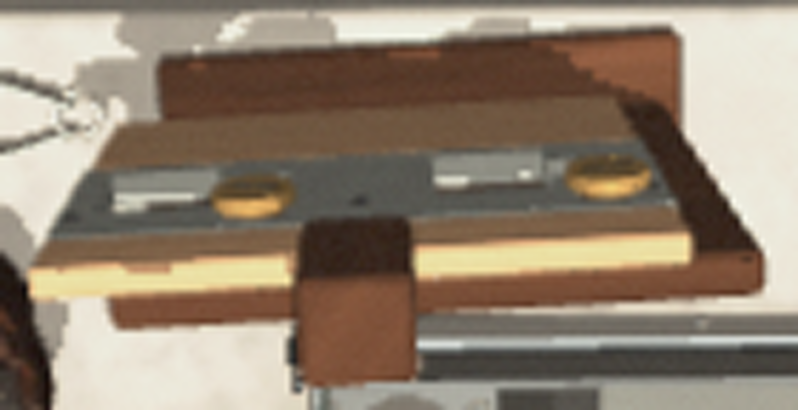

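```bash
python3 - <<'E'
from h import *
s=load('wrist')
def P(p,z):
    p=np.array(p,float);p=(p+.5)/5.7-.5+[186,162];return plane(s,p,z)
def ang(a,b): d=b-a; return np.degrees(np.arctan2(-d[0],d[1]))
b=P([(32,268),(690,234),(33,297),(690,263)],.1535);print('board',b.round(4),b.mean(0),ang(b[0],b[1]),ang(b[2],b[3]),np.linalg.norm(b[1]-b[0]))
g=P([(299,278),(411,276),(416,380),(302,386)],.1885);print('grip',g.round(4),g.mean(0))
p=P([(115,326),(762,290),(760,252)],.14);print('panel',p.round(4),(p[0]+p[1])/2,ang(p[0],p[1]))
h=P([(252,196),(608,176)],.125);print('heads',h.round(4),ang(h[0],h[1]),np.linalg.norm(h[1]-h[0]))
f=P([(158,60),(680,34)],.012);print('foot',f.round(4),ang(f[0],f[1]))
# holder in top image
t=load('top');cv2.imwrite('pics/topcrop.png',cv2.resize(t['image'][195:245,120:280,::-1],None,fx=5,fy=5,interpolation=cv2.INTER_CUBIC))
E
```

```text
board [[ 0.4427 -0.4365  0.1535]
 [ 0.4365 -0.295   0.1535]
 [ 0.4494 -0.4368  0.1535]
 [ 0.4431 -0.2947  0.1535]] [ 0.44293682 -0.36575763  0.1535    ] 2.5199887728329267 2.5436170589425613 0.14165577184851094
grip [[ 0.4316 -0.3768  0.1885]
 [ 0.4314 -0.3554  0.1885]
 [ 0.4532 -0.3545  0.1885]
 [ 0.4543 -0.3768  0.1885]] [ 0.44262092 -0.36590286  0.1885    ]
panel [[ 0.4624 -0.4221  0.14  ]
 [ 0.4552 -0.2751  0.14  ]
 [ 0.446  -0.2761  0.14  ]] [ 0.45877356 -0.34858737  0.14      ] 2.7884029232183845
heads [[ 0.4365 -0.3911  0.125 ]
 [ 0.4325 -0.3086  0.125 ]] 2.7495365579312336 0.08258861596415097
foot [[ 0.4311 -0.4285  0.012 ]
 [ 0.4248 -0.2709  0.012 ]] 2.297566331734067
```

View pics/topcrop.png

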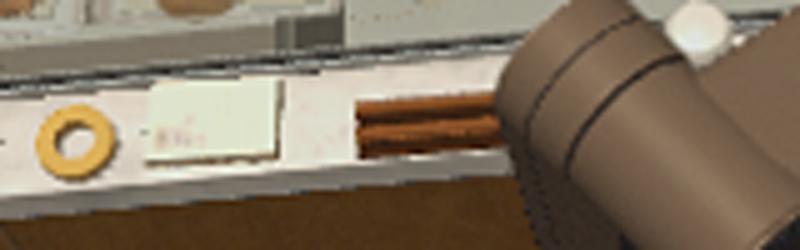

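Holder runs from (357,100) to beyond (500,150) in the crop, about square to the robot. The hanger yaw is about 2.6° and the grip is at about (0.443, -0.366). I'll go in and grasp, then look again.

Emit:
drive_tool(
  moves=[
    [[0,0,0],[-0.0428,-0.0044,0],0.0854],
    [[0,0,-0.062],[0,0,0.01],0.0854],
    [[0,0,0],[0,0,0.04],0.0854],
    [[0,0,0],[0,0,0.04],0.0854],
    [[0,0,0],[0,0,0],0.06],
  ],
)

```text
time: 3.38
eef_pos: [0.4416, -0.3643, 0.237]
tcp_rot: [-0.021, 1.0, 0.003, -0.003]
contact_force: [-0.1, -0.9, -0.1]
opening: 0.816
finger_force: 0.0
```

```bash
python3 - <<'E'
from h import *
c=grab('wrist');cv2.imwrite('pics/wrist2.png',cv2.resize(c['image'][:,:,::-1],(800,600),interpolation=cv2.INTER_CUBIC))
s=ctrl.get_state();print(s['time'],s['eef_pos'],s['tcp_rot'],s['contact_force'])
E
```

```text
3.425 [ 0.44261153 -0.36553981  0.24002762] [-0.02161007  0.99976488  0.00138862 -0.00112481] [ 0.46706264 -0.41186596  0.03152973]
```

View pics/wrist2.png

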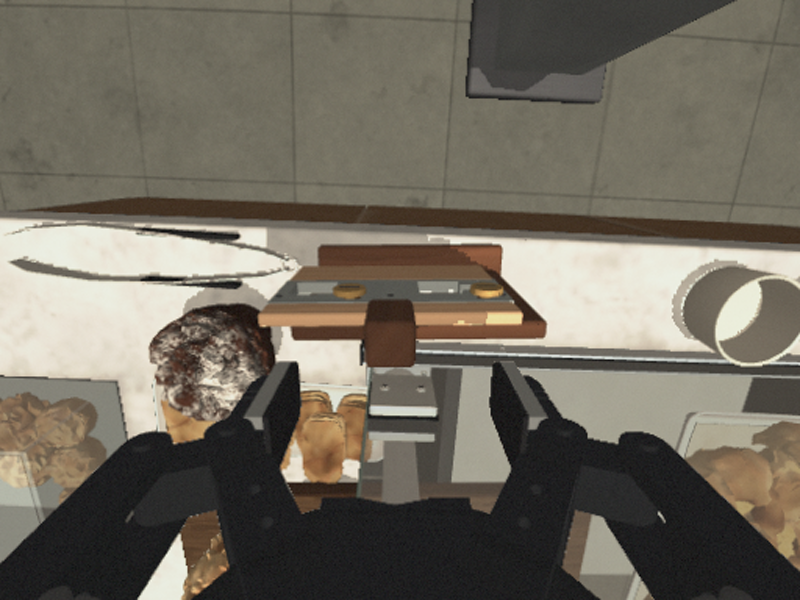

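The board's top edge is now level in the picture, (260,324)–(522,322). The block spans 366–415 and the pads 298–492.

```bash
python3 - <<'E'
from h import *
s=load('wrist');k=1.5625
P=lambda p,z:plane(s,(np.array(p,float)+.5)/k-.5,z)
g=P([(366,331),(415,331),(415,365),(366,366)],.1885);print(g.round(4),g.mean(0))
b=P([(260,324),(522,322)],.1535);print(b.round(4),b.mean(0))
E
```

```text
[[ 0.4366 -0.3772  0.1885]
 [ 0.4357 -0.3549  0.1885]
 [ 0.4527 -0.354   0.1885]
 [ 0.4541 -0.3768  0.1885]] [ 0.44477211 -0.36573354  0.1885    ]
[[ 0.449  -0.4365  0.1535]
 [ 0.4421 -0.2943  0.1535]] [ 0.44556524 -0.3654151   0.1535    ]
```

Emit:
drive_tool(
  moves=[
    [[0,0,0],[0,0,0.032],0.06],
    [[0,0,0],[0,0,0.032],0.06],
    [[0,0,0],[0,0,0],0.04],
    [[0,0,0],[0,0,0],0.03],
    [[0,0,0],[0,0,0],0.025],
  ],
  grip_force=50,
)

```text
time: 4.05
eef_pos: [0.4441, -0.3671, 0.1801]
tcp_rot: [-0.022, 1.0, -0.002, 0.001]
contact_force: [0.2, 0.3, 0.0]
opening: 0.296
finger_force: 0.1
```

Emit:
drive_tool(
  moves=[
    [[0,0,0],[0,0,0],0.01],
    [[0,0,0],[0,0,0],0.01],
    [[0,0,0],[0,0,0],0.01],
  ],
)

```text
time: 4.42
eef_pos: [0.4441, -0.3672, 0.1801]
tcp_rot: [-0.022, 1.0, -0.002, 0.001]
contact_force: [-0.8, 0.9, 6.4]
opening: 0.27
finger_force: 50.3
```

Emit:
drive_tool(
  moves=[
    [[0,0,0],[0,0,-0.004],0.01],
    [[0,0,0],[0,0,-0.004],0.01],
    [[0,0,0],[0,0,-0.0045],0.01],
    [[0,0,0],[0,0,-0.0045],0.01],
    [[0,0,0],[0,0,-0.0045],0.01],
  ],
)

```text
time: 5.05
eef_pos: [0.4431, -0.3661, 0.199]
tcp_rot: [-0.023, 1.0, 0.0, -0.0]
contact_force: [-0.2, -0.8, -0.7]
opening: 0.272
finger_force: 49.3
```

Emit:
drive_tool(
  moves=[
    [[0,0,0],[0,0,0],0.01],
    [[0,0,0],[0,0,0],0.01],
  ],
)

```text
time: 5.3
eef_pos: [0.4431, -0.3661, 0.1987]
tcp_rot: [-0.023, 1.0, 0.0, -0.0]
contact_force: [0.0, -0.7, -2.1]
opening: 0.275
finger_force: 49.3
```

```bash
python3 - <<'E'
from h import *
c=grab('wrist');cv2.imwrite('pics/wrist3.png',cv2.resize(c['image'][130:260,130:390,::-1],None,fx=3,fy=3,interpolation=cv2.INTER_CUBIC))
s=ctrl.get_state();print(s['time'],s['eef_pos'],s['tcp_rot'],s['contact_force'],s['wrist_torque'])
E
```

```text
5.35 [ 0.44304584 -0.36605395  0.19860508] [-2.25913552e-02  9.99744761e-01  1.55766560e-04 -1.38372675e-04] [ 0.05967805  0.49225133 -1.20258027] [-0.01675945  0.01637791 -0.03197548]
```

View pics/wrist3.png

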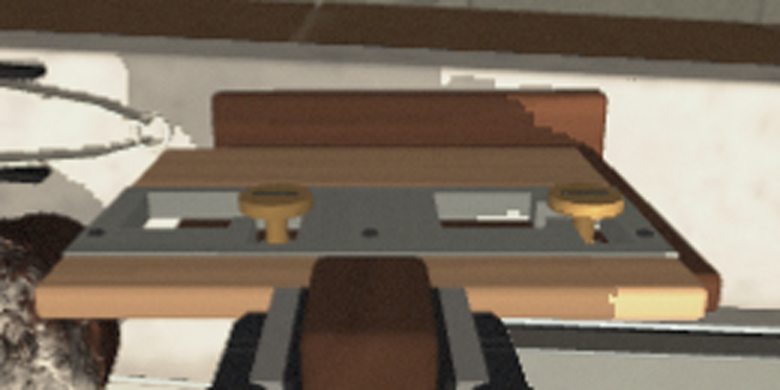

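The board is lifted and level. The heads are at (276,203) and (586,200), with the right and left openings at (148–232) and (435–530). I'll check the lift from pixel geometry.

```bash
python3 - <<'E'
from h import *
s=load('wrist')
yaw=.045; n=np.array([np.cos(yaw),np.sin(yaw),0])
e=ctrl.get_state()['eef_pos']
def P(p,off):
    o,d=ray(s,[((p[0]+.5)/3-.5+130,(p[1]+.5)/3-.5+130)]);d=d[0]
    return o+d*((e@n+off-o@n)/(d@n))
for nm,p,off in [('top edge front',(180,288),-.004),('top edge front R',(560,288),-.004),('opening bottom (z51)',(480,192),-.004),('opening bottom r',(180,192),-.004),('slot L bottom edge z59',(545,200),-.004),('board L end',(705,288),-.004),('board R end',(38,288),-.004),('plate bottom z0',(375,149),-.004),('head R',(276,203),-.0085-.002),('head L',(586,200),-.0105)]:
    q=P(p,off);print(nm,q.round(4),'lat',round(float((q-e)@[-n[1],n[0],0]),4))
E
```

```text
top edge front [ 0.4409 -0.4062  0.1708] lat -0.0401
top edge front R [ 0.4372 -0.3255  0.1708] lat 0.0408
opening bottom (z51) [ 0.4376 -0.3338  0.1059] lat 0.0324
opening bottom r [ 0.4415 -0.4209  0.106 ] lat -0.0547
slot L bottom edge z59 [ 0.4368 -0.3165  0.1131] lat 0.0498
board L end [ 0.4358 -0.2945  0.171 ] lat 0.0718
board R end [ 0.4422 -0.4366  0.171 ] lat -0.0704
plate bottom z0 [ 0.4389 -0.3639  0.0585] lat 0.0023
head R [ 0.4336 -0.3899  0.1344] lat -0.0234
head L [ 0.43   -0.3107  0.1321] lat 0.0559
```

Emit:
drive_tool(
  moves=[
    [[0,0,0],[0,0,-0.003],0.01],
    [[0,0,0],[0,0,0],0.01],
    [[0,0,0],[0,0.005,0],0.01],
    [[0,0,0],[0,0.005,0],0.01],
  ],
)

```text
time: 5.85
eef_pos: [0.4426, -0.3557, 0.2017]
tcp_rot: [-0.023, 1.0, 0.0, -0.0]
contact_force: [0.0, 0.4, -2.1]
opening: 0.269
finger_force: 49.3
```

Emit:
drive_tool(
  moves=[
    [[0,0,0],[0,0.005,0],0.01],
    [[0,0,0],[0,0.005,0],0.01],
    [[0,0,0],[0,0.0055,0],0.01],
    [[0,0,0],[0,0,0],0.01],
    [[0,0,0],[0,0,0],0.01],
  ],
)

```text
time: 6.48
eef_pos: [0.442, -0.3408, 0.2019]
tcp_rot: [-0.023, 1.0, -0.0, 0.0]
contact_force: [0.1, 0.2, -1.5]
opening: 0.272
finger_force: 49.2
```

```bash
python3 - <<'E'
from h import *
c=grab('wrist')
s=ctrl.get_state();print(s['time'],s['eef_pos'],s['tcp_rot'],s['contact_force'],s['wrist_torque'])
hsv=cv2.cvtColor(c['image'],cv2.COLOR_RGB2HSV)[190:222,140:370]
m=cv2.inRange(hsv,(15,140,70),(28,255,255))
n,l,st,ce=cv2.connectedComponentsWithStats(m)
for i in range(1,n):
    if st[i,4]>20: print('brass',st[i],ce[i].round(1))
for r in range(0,32,2): print(r+190,' '.join(f'{int(x):3d}' for x in c['image'][r+190,140:370,:].mean(1)[::4]))
E
```

```text
6.525 [ 0.442022   -0.34083946  0.20189167] [-2.25723480e-02  9.99745203e-01 -1.26790074e-04  4.78049956e-05] [-0.7711238   0.74377745 -2.19053893] [ 0.01966839 -0.00236871  0.03894687]
190 227 229 225 222 226 226 222 227 230  89  92  86  75  74  78  86  93  92  93  91  91  92  90  88  87  89  90  88  88  87  89  89  88  90  90  88  80  73  70  74  79  85  87  85  87  84  84  87 180 229 231 227 224 228 230 225 225 230
192 177 229 224 222 226 226 222 227 134  86  79  58  59  56  55  72  87  88  86  89  89  87  87  88  88  89  91  87  88  89  89  91  92  89  88  85  73  56  57  51  70  83  86  88  86  85  87  86  87 228 229 226 228 229 230 226 222 229
194 154 225 223 224 228 229 227 229  82  84  69  72  70  67  70  75 128 129  89  85  82  84  86  85  84  85  84  85  85  84  82  83  83  84 121  84  72  71  68  72  70  83  85  87  87  86  85  84  83 109 230 229 229 231 231 228 223 228
196 149 154 220 222 229 230 224 144  83  83  93  73  73  74  92  86 131 135  86  86  86  86  85  83  81  83  82  83  83  85  83  81  84  84 137  94  93  89  75  74  92  96  80  86  86  85  87  85  85  84 23
[... 2161 characters left out ...]
  26  32  93  95  94  92  96  92  94  94  95  95  94  94  96  96  96  95  96  93  94  95  96  57  39  38  38  34  39  41  38  48  96  95  95  94  92  93  96  93  91  96  92  91  91  92  93  93  94  93  92  91  93 190 227 226 228
218  24  22  62  90  89  91  92  89  92  90  91  92  92  90  92  92  94  92  92  91  89  92  91  92  34  37  38  37  36  44  44  40  41  83  93  91  94  97  96  96  95  94  95  95  94  93  94  98  94  97  95  96  96  97  98 227 227 229
220  22  23  92  95  95  95  95  93  93  96  97 100  96  99  97  98  99  97  97  98  97  99  97  97  40  42  37  39  34  41  40  40  35  64 100  99  99 101 101  98  98  97  98 100 100  99  95  95  96  98  98  96  97  98  96 195 228 227
```

Emit:
drive_tool(
  moves=[
    [[0,0,0],[0.004,0,0],0.01],
    [[0,0,0],[0.004,0,0],0.01],
    [[0,0,0],[0.004,0,0],0.01],
  ],
)

```text
time: 6.9
eef_pos: [0.4296, -0.3413, 0.2018]
tcp_rot: [-0.022, 1.0, 0.0, -0.0]
contact_force: [-0.3, 0.6, -1.3]
opening: 0.271
finger_force: 49.2
```

Emit:
drive_tool(
  moves=[
    [[0,0,0],[0.006,0,0],0.01],
    [[0,0,0],[0.006,0,0],0.01],
    [[0,0,0],[0.008,0,0],0.01],
    [[0,0,0],[0.008,0,0],0.01],
    [[0,0,0],[0.005,0,0],0.01],
  ],
)

```text
time: 7.52
eef_pos: [0.3965, -0.3427, 0.2018]
tcp_rot: [-0.022, 1.0, -0.0, -0.0]
contact_force: [1.0, -0.4, -1.2]
opening: 0.27
finger_force: 49.2
```

```bash
python3 - <<'E'
from h import *
c=grab('wrist')
s=ctrl.get_state();print(s['time'],s['eef_pos'],s['tcp_rot'],s['contact_force'],s['wrist_torque'],s['qpos'].round(2))
E
```

```text
7.575 [ 0.39613826 -0.34274829  0.20179653] [-2.24130832e-02  9.99748762e-01  3.72486735e-05 -2.55552429e-04] [ 0.91098518 -0.2390242  -2.01928612] [ 0.02066589  0.0034691  -0.03469658] [-0.91 -0.    1.99 -0.    1.16 -2.52]
```

Emit:
drive_tool(
  moves=[
    [[0,0,0],[0,0,-0.03],0.01],
    [[0,0,0],[0,0,-0.045],0.01],
    [[0,0,0],[0,0,-0.045],0.01],
  ],
)

```text
time: 7.95
eef_pos: [0.3969, -0.3425, 0.3229]
tcp_rot: [-0.023, 1.0, 0.0, -0.0]
contact_force: [0.6, -0.8, -2.2]
opening: 0.272
finger_force: 49.4
```

Emit:
drive_tool(
  moves=[
    [[0,0,0],[-0.0134,0.058,0],0.01],
    [[0,0,0],[-0.0134,0.058,0],0.01],
    [[0,0,0],[-0.0134,0.058,0],0.01],
    [[0,0,0],[-0.0134,0.058,0],0.01],
    [[0,0,0],[-0.0134,0.058,0],0.01],
  ],
)

```text
time: 8.57
eef_pos: [0.4509, -0.0481, 0.3221]
tcp_rot: [-0.022, 1.0, -0.0, 0.001]
contact_force: [1.3, -1.5, -1.7]
opening: 0.272
finger_force: 49.7
```

Emit:
drive_tool(
  moves=[
    [[0,0,0],[0,0.058,0],0.01],
    [[0,0,0],[0,0.058,0],0.01],
    [[0,0,0],[0,0.058,0],0.01],
    [[0,0,0],[0,0.058,0],0.01],
    [[0,0,0],[0,0.058,0],0.01],
  ],
)

```text
time: 9.2
eef_pos: [0.4374, 0.2417, 0.3221]
tcp_rot: [-0.023, 1.0, 0.0, 0.001]
contact_force: [0.9, 0.2, -1.0]
opening: 0.27
finger_force: 49.7
```

```bash
python3 - <<'E'
from h import *
c=grab('wrist')
s=ctrl.get_state();print(s['time'],s['eef_pos'],s['tcp_rot'],s['contact_force'],s['qpos'].round(2))
cv2.imwrite('pics/w4.png',cv2.resize(c['image'][110:290,100:460,::-1],(800,400),interpolation=cv2.INTER_CUBIC))
o=plane(c,[(100,140),(400,140),(250,240)],.043);print(o.round(3))
# project expected holder corners
K=np.array([[c['fx'],0,c['cx']],[0,c['fy'],c['cy']],[0,0,1.]])
X=np.array([(.407,.375,.043),(.396,.22,.043),(.464,.373,.043),(.454,.216,.043)])
print(cv2.projectPoints(X,cv2.Rodrigues(np.array(c['R']))[0],np.array(c['t'],float),K,np.array(c['dist'],float))[0].round(0).reshape(-1,2))
E
```

```text
9.25 [0.43603969 0.24755483 0.32200491] [-2.51189096e-02  9.99678057e-01  3.58085687e-03 -2.63312105e-05] [-1.23963605  2.2943288  -0.88838044] [ 0.31 -0.16  1.91  0.01  1.39 -1.31]
[[0.42  0.008 0.043]
 [0.399 0.466 0.043]
 [0.579 0.244 0.043]]
[[341. 142.]
 [239. 130.]
 [334. 178.]
 [236. 168.]]
```

```bash
python3 - <<'E'
from h import *
grab('wrist');grab('wrist');c=grab('wrist')
s=ctrl.get_state();print(s['time'],s['eef_pos'],s['tcp_rot'])
cv2.imwrite('pics/w4.png',cv2.resize(c['image'][100:220,160:400,::-1],(800,400),interpolation=cv2.INTER_CUBIC))
E
```

```text
9.4 [0.43733255 0.24061565 0.32163118] [-2.40363227e-02  9.99711019e-01 -3.27429420e-04 -1.62203290e-04]
```

View pics/w4.png

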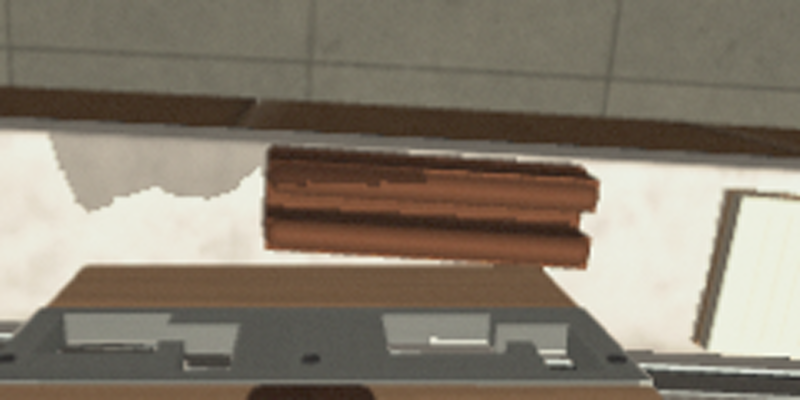

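The last view shows the holder: back top edge (266,247)–(587,268), front bottom edge (270,147)–(585,165), groove in the middle. It is turned slightly against the board. I'll fit its edges with masks.

```bash
python3 - <<'E'
from h import *
c=load('wrist');im=c['image'].astype(int)
sub=im[100:186,225:350]
m=((sub[...,0]-sub[...,2]>25)&(sub[...,0]<190)).astype(np.uint8)
m[:38]=0  # drop counter front
n,l,st,ce=cv2.connectedComponentsWithStats(m)
i=1+np.argmax(st[1:,4]);print(st[i]); M=l==i
cols=np.arange(245-225,330-225)
top=[];bot=[]
for x in cols:
    r=np.where(M[:,x])[0]; top.append((x+225,r.min()+100-.5)); bot.append((x+225,r.max()+100+.5))
def fit(pts):
    p=np.array(pts);k=np.ones(len(p),bool)
    for _ in range(4):
        a=np.polyfit(p[k,0],p[k,1],1);e=p[:,1]-np.polyval(a,p[:,0]);k=abs(e)<max(.6,1.5*e[k].std())
    return a,e[k].std(),k.sum()
for nm,pts,z in [('frontbottom',top,0.),('back top',bot,.043)]:
    a,s,k=fit(pts);xs=np.array([245,330]);w=plane(c,np.c_[xs,np.polyval(a,xs)],z)
    d=w[1]-w[0];yaw=np.arctan2(-d[0],d[1]);print(nm,a,round(s,2),k,w.round(4),'yaw',yaw.round(4),'normal coord',(w.mean(0)@[np.cos(yaw),np.sin(yaw),0]).round(4))
for r in range(145,178,4):
    q=np.where(M[r-100])[0];w=plane(c,[(q.min()+225-.5,r),(q.max()+225+.5,r)],.043);print(r,q.min()+225,q.max()+225,w[:,:2].round(4).tolist())
e=ctrl.get_state()['eef_pos'];ny=np.array([np.cos(.048),np.sin(.048),0])
for p in [(80,266),(300,266),(540,266)]:
    o,d=ray(c,[((p[0]+.5)/3.333-.5+160,(p[1]+.5)/3.333-.5+100)]);d=d[0];print('foot',(o+d*((e@ny-.004-o@ny)/(d@ny))).round(4))
print(e)
E
```

```text
[   0   43  115   43 3764]
frontbottom [5.68914422e-02 1.30085305e+02] 0.3 74 [[0.4214 0.2287 0.    ]
 [0.4221 0.3729 0.    ]] yaw -0.0051 normal coord 0.4203
back top [1.96490924e-16 1.85500000e+02] 0.0 82 [[0.4813 0.2324 0.043 ]
 [0.4745 0.3679 0.043 ]] yaw 0.0504 normal coord 0.4924
145 225 293 [[0.4186, 0.1985], [0.4133, 0.3035]]
149 225 333 [[0.4247, 0.1987], [0.4161, 0.3654]]
153 227 337 [[0.4307, 0.2019], [0.422, 0.3724]]
157 225 339 [[0.4371, 0.1989], [0.428, 0.3764]]
161 239 338 [[0.4422, 0.2207], [0.4343, 0.3758]]
165 239 333 [[0.4486, 0.2209], [0.441, 0.3689]]
169 239 334 [[0.4549, 0.2211], [0.4473, 0.3713]]
173 239 336 [[0.4613, 0.2214], [0.4535, 0.3754]]
177 280 336 [[0.4646, 0.2862], [0.46, 0.3763]]
foot [0.4367 0.1701 0.1811]
foot [0.4334 0.239  0.1806]
foot [0.4298 0.3145 0.1799]
[0.43733255 0.24061565 0.32163118]
```

```bash
python3 - <<'E'
from h import *
c=load('wrist');g=c['image'].astype(float).mean(2)
def edge(x,rng):
    v=[g[r,x] for r in rng]
    for i in range(1,len(v)):
        if v[i]>150: return rng[i-1]+(rng[i]-rng[i-1])*(150-v[i-1])/(v[i]-v[i-1])
def fit(p):
    p=np.array(p);k=np.ones(len(p),bool)
    for _ in range(5):
        a=np.polyfit(p[k,0],p[k,1],1);e=p[:,1]-np.polyval(a,p[:,0]);k=abs(e)<max(.5,1.5*e[k].std())
    return a,e[k].std(),k.sum()
for nm,z,xs,rng in [('front',0.,range(244,332),range(156,138,-1)),('back',.043,range(243,320),range(170,184))]:
    p=[(x,edge(x,rng)) for x in xs];p=[q for q in p if q[1]]
    a,s,k=fit(p);X=np.array([245,330]);w=plane(c,np.c_[X,np.polyval(a,X)],z)
    d=w[1]-w[0];yaw=np.arctan2(-d[0],d[1]);print(nm,a,round(s,2),k,len(p),w.round(4),yaw.round(4))
# groove dark line right lip etc: column profiles
for x in (250,270,290,310,325): print(x,[int(v) for v in g[143:183,x]], plane(c,[(x,143),(x,183)],.043)[:,0].round(4))
E
```

```text
front [6.32016356e-02 1.27291252e+02] 0.24 43 48 [[0.4193 0.2286 0.    ]
 [0.4209 0.3727 0.    ]] -0.0112
back [6.02570670e-02 1.60072972e+02] 0.11 53 53 [[0.4638 0.2317 0.043 ]
 [0.4653 0.3667 0.043 ]] -0.0113
250 [116, 72, 49, 44, 37, 57, 57, 54, 53, 63, 64, 64, 60, 74, 77, 78, 88, 93, 91, 69, 44, 41, 44, 52, 69, 78, 87, 91, 92, 85, 78, 78, 123, 220, 229, 229, 161, 97, 87, 88] [0.4136 0.4768]
270 [107, 136, 86, 47, 44, 44, 51, 55, 55, 58, 57, 60, 67, 87, 84, 78, 71, 88, 89, 89, 71, 45, 43, 44, 51, 64, 75, 85, 91, 96, 84, 80, 73, 119, 215, 228, 160, 96, 85, 89] [0.4121 0.4752]
290 [104, 106, 172, 120, 62, 47, 43, 43, 95, 75, 70, 80, 89, 94, 92, 85, 78, 70, 85, 91, 93, 71, 47, 45, 41, 45, 66, 76, 86, 89, 94, 91, 82, 73, 94, 207, 155, 95, 85, 87] [0.4105 0.4736]
310 [97, 103, 102, 166, 133, 75, 53, 41, 40, 89, 78, 70, 77, 85, 92, 93, 83, 80, 67, 89, 91, 93, 74, 48, 46, 44, 41, 61, 71, 81, 86, 93, 90, 83, 71, 85, 81, 83, 84, 87] [0.4089 0.4719]
325 [90, 100, 100, 107, 175, 141, 76, 54, 46, 42, 87, 78, 70, 76, 87, 89, 94, 85, 79, 72, 90, 91, 94, 72, 53, 40, 36, 43, 61, 74, 82, 90, 94, 89, 83, 76, 96, 178, 227, 229] [0.4077 0.4707]
```

Emit:
drive_tool(
  moves=[
    [[0,0,0],[-0.004,0.0285,0],0.01],
    [[0,0,0],[-0.004,0.0286,0],0.01],
    [[0,0,0.059],[0,0,0],0.01],
    [[0,0,0],[0,0,0.04],0.01],
    [[0,0,0],[0,0,0.04],0.01],
  ],
)

```text
time: 10.02
eef_pos: [0.4442, 0.2957, 0.2416]
tcp_rot: [0.008, 1.0, 0.0, 0.001]
contact_force: [0.0, 0.1, -1.7]
opening: 0.267
finger_force: 50.4
```

Emit:
drive_tool(
  moves=[
    [[0,0,0],[0,0,0],0.01],
    [[0,0,0],[0,0,0],0.01],
  ],
)

```text
time: 10.28
eef_pos: [0.4443, 0.2966, 0.2436]
tcp_rot: [0.008, 1.0, 0.0, 0.001]
contact_force: [0.7, -0.1, -1.2]
opening: 0.273
finger_force: 50.2
```

```bash
python3 - <<'E'
from h import *
c=grab('wrist')
s=ctrl.get_state();print(s['time'],s['eef_pos'],s['tcp_rot'],s['contact_force'])
g=c['image'].astype(float).mean(2)
for x in (200,215,230,250,270,290,305,320):
    print(x,[int(v) for v in g[110:190:1,x]])
print(plane(c,[(200,110),(200,140),(200,160),(200,180),(320,140),(320,160)],.043).round(4).tolist())
E
```

```text
10.325 [0.44464359 0.29694869 0.24438628] [7.48499808e-03 9.99969843e-01 7.84646066e-04 1.91628186e-03] [ 0.45377821 -0.31703286 -1.60271669]
200 [111, 109, 109, 109, 108, 109, 109, 101, 98, 103, 106, 108, 110, 108, 109, 111, 110, 106, 107, 108, 76, 50, 49, 52, 49, 49, 50, 49, 51, 48, 49, 96, 107, 107, 103, 118, 102, 66, 46, 44, 39, 41, 57, 59, 48, 53, 59, 56, 61, 62, 61, 59, 53, 51, 54, 60, 58, 60, 61, 50, 40, 39, 39, 39, 46, 51, 53, 56, 63, 80, 82, 86, 89, 84, 85, 86, 87, 86, 87, 87]
215 [112, 111, 107, 111, 108, 111, 107, 96, 99, 106, 110, 109, 109, 109, 109, 111, 108, 107, 107, 97, 68, 43, 48, 48, 42, 44, 50, 58, 61, 61, 58, 92, 102, 106, 104, 126, 107, 61, 52, 43, 40, 40, 59, 56, 52, 53, 56, 58, 61, 63, 60, 59, 56, 54, 49, 56, 59, 58, 61, 50, 36, 43, 40, 41, 48, 51, 56, 60, 60, 78, 85, 88, 84, 84, 85, 86, 88, 88, 83, 85]
230 [112, 110, 109, 107, 110, 109, 101, 91, 97, 105, 106, 104, 106, 109, 108, 107, 106, 108, 107, 91, 68, 55, 54, 53, 49, 49, 45, 49, 52, 52, 57, 93, 101, 104, 105, 129, 108, 60, 50, 42, 40, 38, 58, 55, 51, 55, 57, 59, 61, 63, 60, 59, 56, 51, 50, 57, 59, 61, 61,
[... 1305 characters left out ...]
58, 49, 45, 41, 38, 90, 74, 65, 71, 77, 85, 90, 91, 90, 83, 77, 71, 74, 88, 90, 72, 59, 43, 40, 41, 43, 45, 60, 71, 79, 83, 90, 90, 88, 82, 86, 84, 84, 88, 89, 86, 85, 85]
320 [112, 112, 111, 111, 112, 103, 97, 108, 114, 111, 109, 110, 107, 110, 108, 110, 110, 108, 84, 55, 52, 50, 49, 51, 51, 50, 51, 51, 49, 89, 100, 98, 103, 112, 167, 212, 224, 229, 229, 231, 231, 231, 230, 231, 230, 232, 231, 230, 228, 229, 228, 228, 227, 226, 226, 222, 219, 219, 217, 217, 219, 219, 221, 225, 227, 229, 229, 229, 230, 163, 98, 85, 86, 87, 87, 86, 88, 85, 86, 84]
[[0.3711, 0.2357, 0.043], [0.4064, 0.2332, 0.043], [0.4311, 0.2314, 0.043], [0.457, 0.2295, 0.043], [0.4086, 0.38, 0.043], [0.4334, 0.3815, 0.043]]
```

```bash
python3 - <<'E'
from h import *
c=load('wrist')
for nm,r,z,o in [('front bottom',146.3,0,.024),('front top',151.5,.043,.024),('floor rear',168.2,.012,-.006),('wall top rear ~z.034',173.6,.034,-.006)]:
    print(nm,(plane(c,[(230,r),(290,r)],z)[:,0]+o).round(4))
g=c['image'].astype(float).mean(2)
for r in (155,160): 
    v=g[r]; print(r,[int(q) for q in v[192-40:200]],[int(q) for q in v[305:322]])
# board foot
e=ctrl.get_state()['eef_pos'];
for x in (215,260,300):
    o,d=ray(c,[(x,178.6)]);d=d[0];print('foot z, if board centre x = TCP', (o+d*((e[0]-.004-o[0])/d[0])).round(4))
x=plane(c,[(311,160)],.043);print(x)
E
```

```text
front bottom [0.4449 0.4462]
front top [0.4451 0.4462]
floor rear [0.4433 0.4446]
wall top rear ~z.034 [0.4455 0.4467]
155 [229, 229, 229, 230, 229, 229, 230, 229, 229, 230, 230, 232, 233, 212, 166, 167, 166, 166, 167, 170, 171, 172, 170, 170, 170, 169, 167, 168, 164, 165, 164, 163, 167, 165, 164, 168, 168, 167, 166, 165, 168, 133, 81, 52, 57, 54, 54, 49] [71, 73, 71, 71, 71, 73, 69, 67, 69, 67, 84, 125, 226, 231, 231, 232, 231]
160 [229, 230, 230, 231, 230, 230, 228, 228, 229, 230, 229, 229, 230, 231, 230, 206, 165, 165, 166, 165, 165, 165, 164, 165, 163, 163, 163, 163, 159, 158, 161, 161, 163, 165, 166, 164, 164, 165, 165, 162, 165, 138, 82, 57, 58, 59, 61, 61] [90, 89, 90, 89, 92, 88, 91, 89, 86, 83, 75, 126, 226, 229, 228, 228, 229]
foot z, if board centre x = TCP [0.4406 0.257  0.0981]
foot z, if board centre x = TCP [0.4406 0.3047 0.1008]
foot z, if board centre x = TCP [0.4406 0.3463 0.1032]
[[0.43327278 0.37015555 0.043     ]]
```

Emit:
drive_tool(
  moves=[
    [[0,0,0],[0,0.002,0.015],0.01],
    [[0,0,0],[0,0,0.02],0.01],
    [[0,0,0],[0,0,0.01],0.01],
    [[0,0,0],[0,0,0],0.01],
    [[0,0,0],[0,0,0],0.01],
  ],
)

```text
time: 10.95
eef_pos: [0.4437, 0.2994, 0.1977]
tcp_rot: [0.007, 1.0, 0.0, 0.001]
contact_force: [-0.6, 0.6, -1.7]
opening: 0.271
finger_force: 50.2
```

```bash
python3 - <<'E'
from h import *
c=grab('wrist')
s=ctrl.get_state();print(s['time'],s['eef_pos'],s['tcp_rot'],s['contact_force'],s['wrist_torque'])
g=c['image'].astype(float).mean(2)
for x in (215,245,285,305,330):
    print(x,[int(v) for v in g[105:190:1,x]])
for r in (150,): print([int(v) for v in g[r,120:400:2]])
E
```

```text
11.0 [0.44376642 0.29937934 0.19781157] [6.86174541e-03 9.99976050e-01 3.45307812e-04 8.34214664e-04] [ 0.37001427 -0.0040512  -1.28125046] [-0.02660157 -0.02730729 -0.00169126]
215 [106, 109, 108, 107, 109, 108, 110, 109, 108, 110, 107, 109, 103, 96, 101, 109, 111, 109, 111, 110, 110, 109, 109, 110, 107, 111, 73, 48, 40, 46, 48, 51, 58, 63, 61, 56, 55, 53, 48, 48, 70, 97, 104, 105, 105, 103, 124, 123, 72, 47, 47, 42, 39, 34, 34, 57, 55, 50, 54, 54, 57, 56, 65, 61, 62, 58, 54, 56, 51, 57, 58, 59, 61, 54, 67, 81, 87, 86, 82, 86, 86, 85, 87, 84, 84]
245 [108, 109, 109, 108, 110, 104, 103, 101, 100, 102, 105, 106, 101, 97, 106, 111, 112, 111, 107, 107, 106, 107, 109, 108, 108, 97, 68, 47, 47, 51, 51, 47, 50, 52, 50, 50, 50, 51, 48, 50, 90, 95, 100, 101, 103, 110, 136, 109, 61, 51, 47, 44, 40, 40, 36, 60, 57, 53, 53, 56, 58, 60, 62, 60, 61, 60, 56, 53, 50, 59, 58, 79, 68, 48, 71, 84, 87, 84, 83, 82, 84, 86, 88, 83, 85]
285 [109, 113, 113, 112, 113, 112, 111, 111, 112, 114, 113, 108, 100, 104, 109, 109, 108, 107, 108, 109, 111, 113, 112, 113, 111, 73, 48, 47, 50, 47, 52, 50, 50, 49, 51, 5
[... 987 characters left out ...]

[104, 102, 103, 101, 104, 104, 101, 103, 102, 103, 101, 102, 100, 102, 102, 101, 102, 102, 99, 100, 102, 102, 101, 104, 106, 105, 105, 104, 105, 105, 104, 105, 104, 106, 106, 104, 103, 106, 104, 104, 104, 104, 105, 103, 104, 104, 104, 107, 105, 105, 105, 105, 105, 106, 104, 107, 109, 107, 107, 108, 107, 108, 106, 109, 112, 115, 114, 114, 113, 115, 115, 113, 110, 114, 115, 119, 119, 118, 137, 139, 143, 147, 150, 154, 157, 156, 157, 158, 159, 159, 160, 160, 160, 160, 157, 159, 159, 158, 160, 159, 162, 163, 167, 167, 166, 171, 168, 173, 175, 178, 180, 180, 180, 181, 183, 181, 183, 186, 186, 185, 189, 189, 188, 192, 195, 193, 188, 189, 186, 187, 192, 187, 184, 186, 186, 191, 198, 202, 202, 205]
```

```bash
python3 - <<'E'
from h import *
c=load('wrist');g=c['image'].astype(float).mean(2)
print('holder c', (plane(c,[(230,159.6),(305,159.5)],.043)[:,0]+.024).round(4), 'floor rear',(plane(c,[(285,177.3)],.030)[:,0]-.006).round(4))
for z in (.054,.056,.058): print('board c',z,(plane(c,[(215,178.6),(305,178.3)],z)[:,0]+.004).round(4))
for r in (165,172): print(r,'L',[(i,int(g[r,i])) for i in range(184,204)],'R',[(i,int(g[r,i])) for i in range(316,332)])
for r in (184,187,190): print(r,'boardL',[(i,int(g[r,i])) for i in range(175,205)],'R',[(i,int(g[r,i])) for i in range(315,340)])
E
```

```text
holder c [0.4455 0.4465] floor rear [0.4394]
board c 0.054 [0.4434 0.4444]
board c 0.056 [0.4429 0.4439]
board c 0.058 [0.4423 0.4433]
165 L [(184, 55), (185, 54), (186, 57), (187, 55), (188, 57), (189, 56), (190, 53), (191, 58), (192, 58), (193, 57), (194, 55), (195, 55), (196, 58), (197, 55), (198, 57), (199, 53), (200, 55), (201, 57), (202, 57), (203, 55)] R [(316, 81), (317, 80), (318, 79), (319, 81), (320, 79), (321, 74), (322, 70), (323, 115), (324, 226), (325, 229), (326, 229), (327, 229), (328, 229), (329, 230), (330, 229), (331, 229)]
172 L [(184, 58), (185, 52), (186, 50), (187, 49), (188, 57), (189, 55), (190, 54), (191, 56), (192, 53), (193, 51), (194, 55), (195, 52), (196, 54), (197, 52), (198, 54), (199, 53), (200, 53), (201, 51), (202, 53), (203, 52)] R [(316, 73), (317, 75), (318, 74), (319, 72), (320, 83), (321, 96), (322, 99), (323, 180), (324, 226), (325, 225), (326, 225), (327, 225), (328, 224), (329, 225), (330, 224), (331, 226)]
184 boardL [(175, 161), (176, 156), (177, 153), (178, 151), (179, 152), (180, 131), (181, 99), (182, 81), (183, 84), (184, 84), (185, 8
[... 1069 characters left out ...]
334, 230), (335, 231), (336, 230), (337, 230), (338, 230), (339, 230)]
190 boardL [(175, 136), (176, 94), (177, 91), (178, 90), (179, 89), (180, 90), (181, 90), (182, 92), (183, 88), (184, 88), (185, 89), (186, 87), (187, 89), (188, 90), (189, 92), (190, 91), (191, 88), (192, 92), (193, 92), (194, 89), (195, 90), (196, 90), (197, 91), (198, 90), (199, 90), (200, 90), (201, 90), (202, 88), (203, 88), (204, 89)] R [(315, 86), (316, 86), (317, 84), (318, 86), (319, 82), (320, 82), (321, 84), (322, 82), (323, 83), (324, 84), (325, 82), (326, 85), (327, 86), (328, 86), (329, 85), (330, 82), (331, 107), (332, 182), (333, 229), (334, 229), (335, 229), (336, 229), (337, 230), (338, 230), (339, 230)]
```

Emit:
drive_tool(
  moves=[
    [[0,0,0],[-0.002,0,0],0.01],
    [[0,0,0],[0,0,0.008],0.01],
    [[0,0,0],[0,0,0.008],0.01],
    [[0,0,0],[0,0,0],0.01],
  ],
)

```text
time: 11.5
eef_pos: [0.4444, 0.2987, 0.1793]
tcp_rot: [0.007, 1.0, -0.001, -0.001]
contact_force: [0.0, -0.3, -0.9]
opening: 0.271
finger_force: 50.3
```

Emit:
drive_tool(
  moves=[
    [[0,0,0],[0,0,0.005],0.01],
    [[0,0,0],[0,0,0.005],0.01],
    [[0,0,0],[0,0,0.005],0.01],
    [[0,0,0],[0,0,0],0.01],
  ],
)

```text
time: 12.0
eef_pos: [0.4448, 0.2989, 0.1652]
tcp_rot: [0.007, 1.0, -0.0, -0.001]
contact_force: [-0.0, -0.1, -1.4]
opening: 0.272
finger_force: 50.3
```

Emit:
drive_tool(
  moves=[
    [[0,0,0],[0,0,0.004],0.01],
    [[0,0,0],[0,0,0.003],0.01],
    [[0,0,0],[0,0,0.002],0.01],
    [[0,0,0],[0,0,0],0.01],
    [[0,0,0],[0,0,0],0.01],
  ],
)

```text
time: 12.62
eef_pos: [0.4453, 0.2991, 0.1569]
tcp_rot: [0.007, 1.0, 0.0, 0.0]
contact_force: [0.3, 0.2, -2.2]
opening: 0.271
finger_force: 50.3
```

Emit:
drive_tool(
  moves=[
    [[0,0,0],[0,0,0.001],0.01],
    [[0,0,0],[0,0,0],0.01],
  ],
)

```text
time: 12.88
eef_pos: [0.4452, 0.2991, 0.1558]
tcp_rot: [0.007, 1.0, -0.0, -0.0]
contact_force: [-0.2, -0.6, -1.2]
opening: 0.267
finger_force: 50.3
```

Emit:
drive_tool(
  moves=[
    [[0,0,0],[0,0,0.001],0.01],
    [[0,0,0],[0,0,0],0.01],
  ],
)

```text
time: 13.12
eef_pos: [0.4451, 0.2991, 0.1547]
tcp_rot: [0.007, 1.0, -0.0, -0.0]
contact_force: [0.4, -0.9, -1.9]
opening: 0.269
finger_force: 50.3
```

Emit:
drive_tool(
  moves=[
    [[0,0,0],[0,0,0.001],0.01],
    [[0,0,0],[0,0,0],0.01],
  ],
)

```text
time: 13.38
eef_pos: [0.4453, 0.2992, 0.154]
tcp_rot: [0.007, 1.0, 0.0, 0.0]
contact_force: [0.0, -0.6, -0.9]
opening: 0.269
finger_force: 50.4
```

Emit:
drive_tool(
  moves=[
    [[0,0,0],[0,0,0.0007],0.01],
    [[0,0,0],[0,0,0],0.01],
  ],
)

```text
time: 13.62
eef_pos: [0.4455, 0.2993, 0.1539]
tcp_rot: [0.007, 1.0, 0.0, 0.0]
contact_force: [-0.5, 0.8, 2.7]
opening: 0.272
finger_force: 50.8
```

Emit:
drive_tool(
  moves=[
    [[0,0,0],[0,0,0],0.026],
    [[0,0,0],[0,0,0],0.03],
    [[0,0,0],[0,0,0],0.04],
    [[0,0,0],[0,0,0],0.05],
    [[0,0,0],[0,0,0],0.05],
  ],
)

```text
time: 14.25
eef_pos: [0.4452, 0.2991, 0.1531]
tcp_rot: [0.007, 1.0, 0.0, -0.0]
contact_force: [-0.6, 0.3, 0.8]
opening: 0.586
finger_force: 0.0
```

Emit:
drive_tool(
  moves=[
    [[0,0,0],[0,0,-0.01],0.055],
    [[0,0,0],[0,0,-0.03],0.055],
    [[0,0,0],[0,0,-0.05],0.055],
    [[0,0,0],[0,0,-0.05],0.055],
    [[0,0,0],[0,0,0],0.055],
  ],
)

```text
time: 14.88
eef_pos: [0.4475, 0.3001, 0.3001]
tcp_rot: [0.007, 1.0, 0.002, 0.006]
contact_force: [0.4, -0.4, 0.2]
opening: 0.644
finger_force: 0.0
```

```bash
python3 - <<'E'
from h import *
for _ in range(3): c=grab('wrist')
s=ctrl.get_state();print(s['time'],s['eef_pos'],s['tcp_rot'],s['contact_force'])
g=c['image'].astype(int)
K=np.array([[c['fx'],0,c['cx']],[0,c['fy'],c['cy']],[0,0,1.]])
# predicted pixels for the board standing on the groove floor (front face top corners, block top corners)
X=np.array([(.441,.299-.072,.127),(.441,.299+.072,.127),(.433,.287,.162),(.433,.311,.162),(.457,.287,.162),(.457,.311,.162),(.441,.227,.043),(.441,.371,.043)])
print(cv2.projectPoints(X,cv2.Rodrigues(np.array(c['R']))[0],np.array(c['t'],float),K,np.array(c['dist'],float))[0].round(1).reshape(-1,2).tolist())
m=g.mean(2)
for x in (205,225,285,305): print(x,[int(v) for v in m[150:230,x]])
for r in (215,220): print(r,[int(v) for v in m[r,170:340:2]])
E
```

```text
15.025 [0.44476684 0.29889155 0.2925689 ] [ 6.88629388e-03  9.99976163e-01 -2.06419215e-04 -4.57879568e-04] [-0.94913661 -0.29232007  0.04093501]
[[189.0, 173.5], [315.4, 171.8], [240.1, 173.4], [264.0, 173.1], [240.7, 196.0], [264.0, 195.7], [202.3, 159.3], [302.1, 157.9]]
205 [60, 62, 63, 60, 55, 52, 52, 70, 84, 86, 90, 86, 80, 77, 75, 74, 81, 84, 82, 99, 94, 94, 99, 137, 154, 156, 153, 149, 141, 174, 221, 226, 227, 227, 227, 227, 225, 222, 221, 219, 218, 217, 215, 217, 218, 217, 217, 216, 215, 212, 202, 195, 130, 106, 107, 131, 207, 124, 100, 75, 66, 63, 66, 70, 160, 158, 159, 160, 159, 158, 158, 159, 157, 157, 158, 158, 156, 156, 158, 139]
225 [58, 62, 60, 59, 57, 54, 60, 83, 89, 87, 93, 107, 131, 138, 124, 103, 87, 84, 83, 99, 95, 99, 100, 136, 153, 156, 152, 149, 141, 167, 214, 224, 226, 226, 227, 225, 218, 214, 215, 219, 217, 213, 212, 211, 215, 216, 217, 214, 211, 204, 194, 144, 111, 107, 106, 154, 212, 116, 102, 77, 62, 67, 66, 116, 157, 160, 159, 158, 159, 160, 161, 161, 161, 161, 160, 161, 159, 160, 159, 160]
285 [85, 91, 92, 90, 81, 60, 67, 81, 86, 86, 86, 110, 134, 137, 
[... 802 characters left out ...]
7, 157, 158, 160, 161, 160, 158, 161, 161, 160, 160, 162, 160, 159, 160, 160, 159, 158, 159, 158, 159, 158, 160, 158, 161, 160, 158, 160, 158, 161, 159, 159, 158, 160, 159, 157, 159, 158, 156, 158, 158, 156, 72, 67, 67, 67, 68, 69, 67, 70, 65, 66, 66, 67, 68, 69, 67, 64, 66, 98, 89, 82, 83]
220 [161, 160, 159, 160, 160, 159, 159, 161, 160, 161, 160, 160, 160, 162, 160, 160, 159, 159, 159, 158, 159, 158, 160, 160, 158, 159, 160, 160, 160, 160, 160, 163, 161, 159, 161, 158, 159, 161, 159, 160, 159, 159, 161, 159, 161, 161, 159, 159, 158, 159, 160, 162, 160, 161, 160, 160, 159, 160, 159, 160, 159, 161, 160, 155, 70, 67, 68, 69, 67, 68, 67, 67, 69, 69, 67, 66, 67, 70, 69, 66, 69, 94, 88, 84, 81]
```

```bash
python3 - <<'E'
from h import *
c=load('wrist');m=c['image'].astype(float)
d=lambda v:np.where(np.abs(np.diff(v))>25)[0]
v=m[176].mean(1);L=d(v[170:215])+170;R=d(v[290:335])+290;print('board ends',L,R)
v=m[154].mean(1);l=d(v[160:215])+160;r=d(v[290:340])+290;print('holder ends',l,r)
print(plane(c,[(L[0],176),(R[-1],176)],.127).round(4).tolist(),plane(c,[(l[-1],154),(r[-1],154)],.043).round(4).tolist())
E
```

```text
board ends [189 190] [316]
holder ends [173 174 198 199] [305 306]
[[0.444, 0.2268, 0.127], [0.446, 0.372, 0.127]] [[0.4333, 0.2229, 0.043], [0.4354, 0.3763, 0.043]]
```

Board centre y is 0.2994 and holder centre y is 0.2996. The board is level, seated and clear of the gripper, so I'm handing the job in.

```bash
python3 -c "
from plant import ctrl
print(ctrl.sign_off())"
```

```text
the job is handed in; nothing more can be done
None
```

The board is off its screws and standing upright on the groove floor of the holder, about centred, with the gripper clear; I handed the job in at about 15 s.

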